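Load the pump-cassette magazine

ROBOT

A 6-joint arm with a two-finger parallel gripper is mounted at the origin on the work surface. World frame = base frame: x ahead of the robot, y to its left, z up, the work surface at z = 0. Lengths are in m, angles in rad, forces in N, time in s.
With the tool pointing down it reaches from about 0.325 to 0.85 m from the base axis. Payload 15.5 kg.
Tool frame: the origin (TCP) lies midway between the tips of the shut fingers; the grasp point (between the pads) lies 19 mm behind it; z points along the fingers, y is the line along which they close (so a half turn about z gives the same grasp; the last joint's range is limited). The gripper opens to 91 mm and grips with 3 to 60 N. Pads are 32 mm wide; open, the fingers measure 118 mm over their backs; the gripper's body (76 mm by 178 mm) begins 60 mm behind the grasp point.
Start: joints at [1.105, 0.494, 1.345, -0, 1.302, -0.096], TCP at [0.226, 0.583, 0.214] pointing down, gripper open.
Joint ranges: [-2.91, 2.91], [-0.82, 2.16], [0.22, 2.67], [-1.22, 4.37], [0.12, 2.79], [-3.08, 3.08]. Speed limits (rad/s): [1.89, 1.89, 2.57, 3.01, 3.01, 3.01].

INTERFACE

Orientations are given as [roll, pitch, yaw] about the fixed x, y, z axes, in that order (R = Rz(yaw) Ry(pitch) Rx(roll)).
In Python, from plant import monitor, optics, manip gives the robot as it stands.
- The arm moves only by the shell command python3 -m handwheel 'ROWS' [OPENING]. ROWS is JSON, a list of rows, each a list of 4 numbers: the shift along the tool's x, y, z in cm, then the turn about the tool's z in degrees. In form: [[dx, dy, dz, spin], ...]. A call has 1 to 20 rows; each row is the pose to reach, as a shift and turn from the pose commanded when the call began, along the tool's axes at that moment; what a row does not reach only later rows make up. A row lasts 1/8 s, in which the tool goes at most 62.5 mm and 10.7 degrees, less where a joint would pass 70% of its speed; a pose out of reach is approached as far as the arm can. A call with a gripper value outside its range is refused whole. OPENING is the opening, from 0 (shut) to 1 (fully open), set as the call begins (- or left out, the last holds). The fingers move at their own pace and stop on an object; the grip force is fixed at half the most. Time passes only in rows, so rows that repeat a pose let the fingers close. It gives the time, the measured TCP pose, the force, the opening and the grip force at its end, in the units of the state.
- monitor.observe(): the state, without advancing time (a new reading comes with each control period).
- optics.read_camera(name): name is "side" or "top"; returns (picture, depth): 400x640x3 uint8, red, green, blue; 400x640 float32, m along the optical axis (not along the pixel's ray), 0 where there is no reading.
- optics.camera_info(name): a dict with "K" (3x3 intrinsics, pixels), "world_from_camera" (4x4, takes a point from camera to world coordinates). Camera axes: x right, y down, z forward; pixel columns grow to the right and rows downward; lengths in m; the calibration is good to about 2 mm. A picture is of the moment at which its call begins. camera_info takes no time and is no camera call.
- manip.finish_job(): hands the job in; it is judged then, once.
The state is a dict: "time_s": time; "joint_pos": joint angles; "qvel": joint speeds; "effort": joint torques, N m; "tcp_pos": TCP position; "ee_rot": TCP orientation; "ft_force": force on the tool from outside, world axes, zero at the start; "wrist_torque": the same for the moment, N m; "width": finger opening in m; "gripper_force": force on a finger pad.
Only numpy, scipy, OpenCV 4.12 (cv2) and the standard library are available. Lean on these libraries where they do the work, as an engineer would, in place of code of your own. Each camera call takes 0.05 s, during which the arm holds its last target. There are 200 camera calls.

TASK

Load the two pump cassettes into the spring-loaded magazine. Pull the follower back by its fin until the catch clicks in behind it and holds it, without straining it against the stop; then lower both cassettes upright into the track, one behind the other, down to its floor without forcing or dropping them. Finally press the catch pad gently so that the follower springs shut by itself and clamps the row against the front wall; leave everything else on the bench alone.

Things in the scene. Friction and masses are not known exactly. Their poses are not given: they have to be found in the camera images.
- magazine: Grey open-topped straight track, fixed. Origin on the bench below the middle of its front wall's inner face; +y along the track to the rear, +x across it to the catch bracket, z up. Floor 8 mm above the bench. Side guides: tops at 44 mm, 6 mm thick, no lead-in, 31.6 mm apart, clamped by hand: the slot's middle may lie up to 3 mm (plus reading error) either side of x = 0: feel for it. Front wall 60 mm high.
- follower (a joint): Distance (m) of the follower's face from the front wall; 0 at the start. Aluminium block in the track, 40 mm long, top 48 mm above the bench. Spring to the front wall: 4.8 N + 0.6 N per 10 mm; damped, 40 N s/m. Drawn back, its side lug rides up a ramp (4 N extra), over a tooth (2 N) and clicks in at 62 to 80 mm (hidden setting), then stays when let go; a hard rubber stop comes 2.5 mm after.
- bracket: Catch bracket (black housing, steel foot) on the magazine's +x side; axes as the magazine; origin on the bench on the magazine's y axis, 97 mm from its origin. It carries the spring catch and the stop post (26 to 40 mm in x, 58 mm high), clamped by hand anywhere within 9 mm either way along y, so that where the follower is caught must be felt.
- catch_pad (a point): Point at the top of the release pad of the catch, 66 mm from the track's middle line, 64 mm above the bench when up. The pad is black, 24 mm across by 40 mm along the track; its middle lies within 9 mm of this point along the track. Pressed straight down 6 mm or more (bottoms at 10 mm; 3 to 7 N) it lets the follower go; it springs up when released.
- fin_top (a point): Middle of the top edge of the follower's upright fin, 96 mm above the bench, 25 mm behind the follower's face; axes as the magazine. The fin is 10 mm thick along the track, 24 mm wide across it, and stands 48 mm above the block, clear on both sides: pinch it along the track or hook it from the front.
- cassette_a: Grey plastic pump cassette, a block standing on the bench, 30 mm (its x) by 24 mm (its y) by 80 mm high, about 0.12 kg; white disc and label on the 30 mm wide faces, two steel nubs on top. Origin: centre of its underside. Its 30 mm side goes across the track (its x along the magazine's x, either way round) with 1.6 mm play in all, its 24 mm side along it.
- cassette_b: The second cassette, the same as the first; either may go in first.
- plug: Bystander: a black mains plug standing on the bench, 48 mm across, 64 mm high.
- screwdriver: Bystander: a screwdriver lying on the bench, 190 mm long.
- parts_bin: Bystander: an open red plastic bin, 150 x 100 x 60 mm.

How it is judged:
By the outcome, as a careful person would: the job done as asked, in the order asked, and still so for the second after the job is handed in, with the robot touching nothing.
It also fails if it takes over 72 s, if anything falls off the work surface, if the arm or the gripper's body presses on something with over 40 N, if the wrist force passes 120 N, or if a joint passes its speed limit or range.

## Working session

There is one attempt and no reset: what is moved stays moved. The work goes in short steps, Python scripts to look and compute and a shell command to move; the robot and the scene stay as the last step left them, time stands still between calls to the robot, and variables do not carry over. Pictures are saved under pics/ and viewed, at most 10 in all, crops included, and the job is handed in when it is done.

```bash
mkdir -p pics; ls; python3 - <<'E'
from plant import monitor,optics
import cv2,numpy as np
s=monitor.observe()
print({k:np.round(v,3).tolist() for k,v in s.items()})
for n in("top","side"):
    p,d=optics.read_camera(n); cv2.imwrite(f"pics/{n}0.png",p[:,:,::-1]); np.savez(f"{n}0.npz",p=p,d=d)
    i=optics.camera_info(n);print(n,np.round(i["K"],1).tolist(),np.round(i["world_from_camera"],3).tolist())
E
```

```text
pics
{'time_s': 0.0, 'joint_pos': [1.105, 0.494, 1.346, -0.0, 1.303, -0.095], 'qvel': [0.001, 0.001, 0.003, -0.001, -0.002, -0.001], 'effort': [0.003, -87.88, -38.186, 0.071, 0.053, -0.0], 'tcp_pos': [0.226, 0.582, 0.213], 'ee_rot': [-3.14, -0.0, 2.772], 'ft_force': [-0.116, 0.72, 0.223], 'wrist_torque': [0.006, -0.039, -0.011], 'gripper_force': 0.0, 'width': 0.091}
top [[499.5, 0.0, 321.2], [0.0, 499.5, 206.5], [0.0, 0.0, 1.0]] [[-0.008, -0.986, 0.166, 0.376], [-1.0, 0.004, -0.027, -0.045], [0.025, -0.167, -0.986, 1.291], [0.0, 0.0, 0.0, 1.0]]
side [[366.2, 0.0, 319.8], [0.0, 366.2, 200.4], [0.0, 0.0, 1.0]] [[0.773, -0.375, 0.513, -0.017], [-0.635, -0.454, 0.625, -0.78], [-0.002, -0.809, -0.588, 0.793], [0.0, 0.0, 0.0, 1.0]]
```

View pics/top0.png

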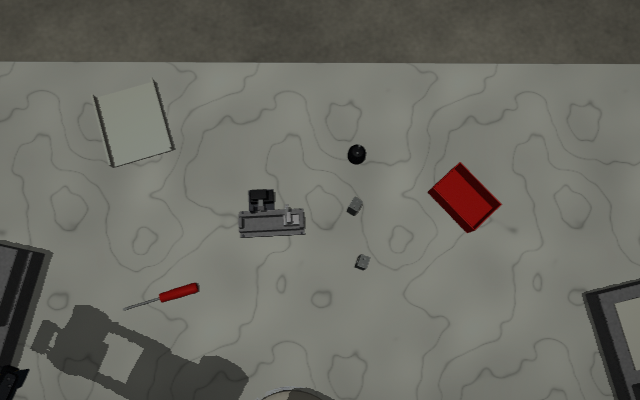

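View pics/side0.png

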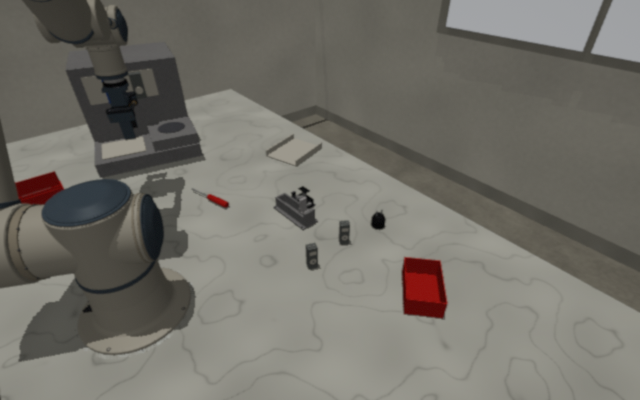

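```bash
cat > h.py <<'E'
import numpy as np,cv2
from plant import optics
def ray(n,u,v,z):
    i=optics.camera_info(n);K=np.array(i["K"]);T=np.array(i["world_from_camera"])
    d=T[:3,:3]@np.linalg.solve(K,[u,v,1.]);o=T[:3,3]
    return o+d*(z-o[2])/d[2]
def pts(n,d):
    i=optics.camera_info(n);K=np.array(i["K"]);T=np.array(i["world_from_camera"])
    v,u=np.mgrid[:400,:640];P=np.stack([(u-K[0,2])/K[0,0]*d,(v-K[1,2])/K[1,1]*d,d],-1)
    return P@T[:3,:3].T+T[:3,3]
E
python3 - <<'E'
import numpy as np,cv2
from h import *
z=np.load("top0.npz");P=pts("top",z["d"])
c=z["p"][175:290,225:385,::-1];cv2.imwrite("pics/c.png",cv2.resize(c,None,fx=5,fy=5,interpolation=cv2.INTER_CUBIC))
H=P[...,2]
for nm,(u0,u1,v0,v1,h0,h1) in dict(A=(340,368,192,222,.072,.09),B=(350,376,250,275,.072,.09),fin=(275,305,200,230,.088,.105),front=(290,312,200,240,.054,.066),guides=(230,310,200,240,.038,.05),pad=(240,285,180,215,.056,.072)).items():
    m=np.zeros(H.shape,bool);m[v0:v1,u0:u1]=True;m&=(H>h0)&(H<h1)
    q=P[m];
    v,u=np.nonzero(m)
    if len(q)<4: print(nm,len(q));continue
    r=cv2.minAreaRect(q[:,:2].astype(np.float32)*1000)
    print(nm,len(q),q.mean(0).round(4),np.round(r[0],1),np.round(r[1],1),round(r[2],1),"px",u.min(),u.max(),v.min(),v.max())
print((H[196:240:2,236:310:4]*1000).astype(int))
E
```

```text
A 120 [ 0.5875 -0.1625  0.0787] [ 588.1 -162.8] [23.8 30.6] 57.7 px 349 362 197 211
B 127 [ 0.446  -0.179   0.0793] [ 446.2 -179. ] [23.9 30.4] 68.9 px 357 370 254 268
fin 40 [0.554  0.002  0.0948] [554.1   2. ] [ 7.5 22.7] 89.6 px 287 290 212 221
front 70 [ 0.5546 -0.0261  0.0587] [556.2 -22.9] [32.5 41.4] 69.9 px 290 303 210 227
guides 474 [0.5544 0.0525 0.0436] [567.   49.8] [ 77.1 163.4] 2.2 px 238 303 200 231
pad 175 [0.6117 0.0804 0.0625] [602.5  80.5] [42.5 53.9] 88.5 px 249 266 189 210
[[  -1    0   -6    0   66   64   65   59   32   36   -2   -1    3    1
    -4    2   -6    0   -3]
 [  -2    3   -2   -2   61   64   66   65   36   34   -3    1    5    1
    -3   -4   -4   -1   -1]
 [  -4   -1   -1   -1   33   32   41   32   32   34    3   -1    0   -1
     0    0   -2    1    0]
 [   1   -1    0    0   27   32   40   24   25   18    1    0   -1   -5
    -1    2   -2   -1    2]
 [   0   -1   -1    0    7    1   48    6    9    1   -3   -5    0   -2
     2   -1    0    0   -1]
 [  -1    0   -4    0   60    0   50    4    7    5    0   -2    0    0
     5   -3   -2   -4    0]
 
[... 899 characters left out ...]
 [   0   44    5   10    5   10    7    2    9    6    4    6   20   10
    44   42   55    3   -1]
 [  -1   26    5    3   45   42   44   43   42   38   43   42   41   44
    42   40   33    4    1]
 [  -5   40   41   40   45   45   41   41   34   27   25   27   17   10
     3    8    7    3    1]
 [  -3   22   16    8    7   10    8    3   10   11    9    6    7    6
     7    7    8    9   -1]
 [   0    9    3    7    5    6    7    7    9    8    9    8    7    4
     4    7    5    2    1]
 [  -2    6    5    5    4    8    5    8    0    0   -6   -1    1   -4
     2   -1    5   -4   -1]
 [  -3    0   -2    1    1    0    0    0   -3    0   -4   -5    0    0
    -1    1   -1    0   -2]]
```

View pics/c.png

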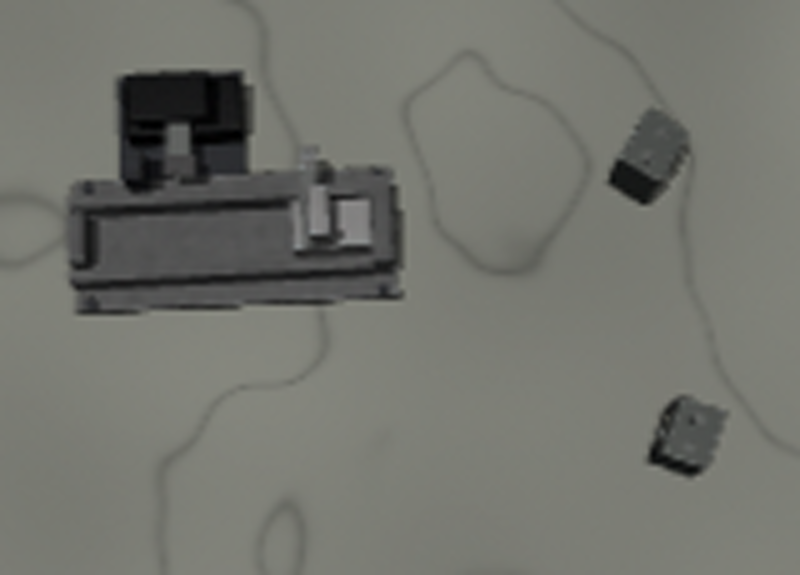

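```bash
python3 - <<'E'
import numpy as np,cv2
from h import *
z=np.load("top0.npz");P=pts("top",z["d"]);H=P[...,2];p=z["p"];g=cv2.cvtColor(p,cv2.COLOR_RGB2GRAY).astype(float)
V,U=np.mgrid[:400,:640]
def fit(x,y):
    x,y=np.array(x),np.array(y)
    for _ in range(4):
        c=np.polyfit(y,x,1);r=abs(x-np.polyval(c,y));k=r<max(2*np.median(r),.0008);x,y=x[k],y[k]
    return c,len(x),r.std()
# image edges: per column, transitions; bottom edge of base plate & guides
def edge(u0,u1,v0,v1,zz,sign):
    xs,ys=[],[]
    for u in range(u0,u1):
        col=np.diff(g[v0:v1,u])*sign;k=int(col.argmax())
        if 0<k<len(col)-1:
            a,b,c=col[k-1:k+2];s=.5*(a-c)/(a-2*b+c) if a-2*b+c else 0
            q=ray("top",u,v0+k+s+.5,zz);xs.append(q[0]);ys.append(q[1])
    return fit(xs,ys)
for u in (250,265,280): print(u,g[204:242,u].astype(int))
for nm,a in dict(base=(243,303,233,241,0.0,1),lowguide_in=(245,280,226,233,.044,1)).items():
    c,n,s=edge(*a);print(nm,"yaw",np.degrees(-np.arctan(c[0])).round(2),"x at y=0,.05",np.polyval(c,[0,.05]).round(4),n,s.round(5))
# depth based guides
for nm,(v0,v1) in dict(lo=(226,234),hi=(207,220)).items():
    m=(H>.037)&(H<.050)&(V>=v0)&(V<v1)&(U>242)&(U<282)
    c,n,s=fit(P[m][:,0],P[m][:,1]);print(nm,"yaw",np.degrees(-np.arctan(c[0])).round(2),np.polyval(c,[0,.05]).round(4),n,s)
m=(H>.054)&(H<.066)&(V>206)&(V<236)&(U>=297)&(U<=306);q=P[m];c=np.polyfit(q[:,0],q[:,1],1);print("front",q.mean(0),q.min(0),q.max(0),np.degrees(np.arctan(c[0])))
for row in (216,222,226): print(row,g[row,280:310].astype(int))
E
```

```text
250 [ 44  47  46  48  47  43  38  12  41  75  84  84  28  29  68  84  83  84
  84  85  85  83  84  82  84  84  84  27  43  82  81  82  85  58 129 129
 129 129]
265 [ 28  29  29  29  18  19  35  40  85  82  81  50  28  54  81  84  84  82
  83  84  85  83  84  82  82  82  42  28  83  84  84  86  50 129 130 130
 131 131]
280 [124 124 124 124 124  95  85  83  79  78  54  27  42  83  83  84  83  84
  85  88  87  82  85  79  78  53  28  72  85  86  83  46 130 130 130 131
 131 131]
base yaw 2.95 x at y=0,.05 [0.5193 0.5168] 42 0.00028
lowguide_in yaw -6.66 x at y=0,.05 [0.5211 0.5269] 7 0.00034
lo yaw 2.6 [0.534  0.5317] 100 0.0008668098265740486
hi yaw 1.83 [0.5707 0.5691] 77 0.0006124679625611472
front [ 0.55507996 -0.02721958  0.05867503] [ 0.53329679 -0.03264752  0.05453313] [ 0.5757192  -0.02266292  0.06465393] 3.7258571266777647
216 [ 42  43  58  99 121  89 100 128 128 121  89  55  86 129 129 130 129 129
 118  75  82  82  75  52  80 125 125 125 125 123]
222 [ 85  85  83  96 129 113  88  45  38  38  41  51  60  88 133 134 134 134
 125  93  84  84  79  55  51  86 124 124 125 124]
226 [ 85  85  85  79  61  52  56  63  61  62  63  63  67  76  76  75  77  85
  85  81  79  78  76  64  55  86 124 124 124 124]
```

```bash
python3 - <<'E'
import numpy as np,cv2
from h import *
z=np.load("top0.npz");g=cv2.cvtColor(z["p"],cv2.COLOR_RGB2GRAY).astype(float)
def track(u0,u1,va,vb,zz):  # bright->dark crossing of level 56 near line va..vb
    Q=[]
    for u in range(u0,u1):
        v=va+(vb-va)*(u-u0)/(u1-u0);v0=int(v-4)
        s=g[v0:v0+9,u];k=[i for i in range(8) if s[i]>=57>s[i+1]]
        if k:
            i=min(k,key=lambda i:abs(v0+i-v));Q.append(ray("top",u,v0+i+(s[i]-57)/(s[i]-s[i+1]),zz)[:2])
    Q=np.array(Q)
    for _ in range(4):
        c=np.polyfit(Q[:,1],Q[:,0],1);r=abs(Q[:,0]-np.polyval(c,Q[:,1]));Q=Q[r<=max(2.5*np.median(r),4e-4)]
    return c,len(Q),r.std()
L={}
for nm,a in dict(hi=(246,282,215.7,213.7,.044),lo=(246,296,230.6,228,.044)).items():
    c,n,s=track(*a);L[nm]=c;print(nm,-np.degrees(np.arctan(c[0])),np.polyval(c,[-.02,0,.05,.1]).round(4),n,s)
# fin top: bright pixels
p=z["p"];m=(g[208:225,284:294]);print(m.astype(int))
print("fin corners", [ray("top",*q,.096).round(4).tolist() for q in((286.5,211.5),(290.5,211.5),(286.8,221.7),(290.3,221.7))])
# side view: black pad + fin
s=np.load("side0.npz");c=s["p"][170:285,260:400,::-1];cv2.imwrite("pics/s.png",cv2.resize(c,None,fx=5,fy=5,interpolation=cv2.INTER_CUBIC))
P=pts("top",z["d"]);m=(g<30)&(P[...,2]>.058)&(P[...,2]<.072);m[:180]=0;m[215:]=0;m[:,:240]=0;m[:,285:]=0
q=P[m];print("pad",len(q),q.mean(0),np.percentile(q,[3,97],axis=0).round(3).tolist())
E
```

```text
hi 2.6439304837302102 [0.57   0.5691 0.5668 0.5645] 36 0.00012929761168607826
lo 2.6225492729925173 [0.5323 0.5314 0.5291 0.5268] 47 9.931511427676009e-05
[[113 125 104 103  79  65  65  86 124 117]
 [ 89  93  97  93  69  47  42  58  90  92]
 [ 86  95  97  91  62  39  39  55  83  83]
 [ 87  94  97  90  60  43  51  61  84  86]
 [ 87  91  99 116 121 122  92  84  85  87]
 [ 87  90  97 125 125 116  84  85  86  87]
 [ 70  90  91 125 125 117  78  21  28  31]
 [102  85  90 125 125 120  88  57  86 130]
 [121  89 100 128 128 121  89  55  86 129]
 [121  89 100 129 130 122  91  50  85 129]
 [125 102 100 132 129 127 113  50  85 129]
 [127 106  93 132 128 128 114  50  85 130]
 [127 106  93 131 129 127 114  50  85 130]
 [128 107  95 134 129 121  98  51  59  86]
 [129 113  88  45  38  38  41  51  60  88]
 [130 112  92  64  42  42  42  48  88 134]
 [131 109  77  60  52  58  64  79  74  57]]
fin corners [[0.5661, 0.0068, 0.096], [0.5661, -0.0028, 0.096], [0.5412, 0.006, 0.096], [0.5411, -0.0024, 0.096]]
pad 144 [0.6154599  0.07871751 0.06315122] [[0.605, 0.06, 0.059], [0.626, 0.097, 0.068]]
```

View pics/s.png

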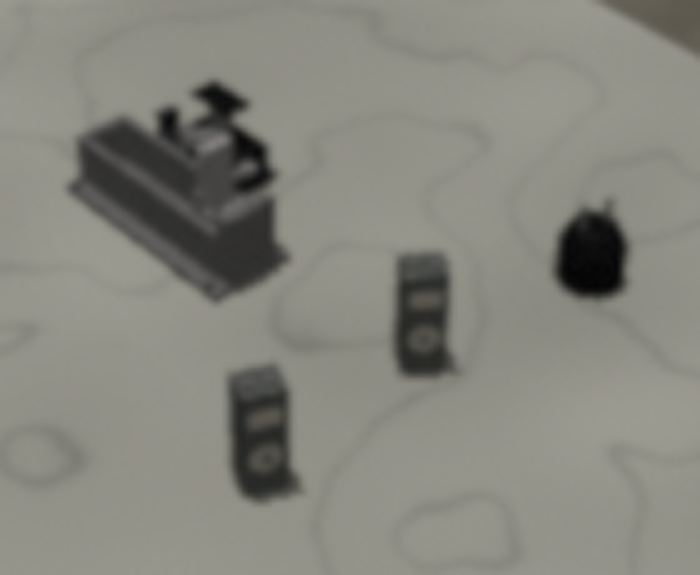

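```bash
cat >> h.py <<'E'
def go(x,y,z,yaw):
    "shift (cm, tool axes) and spin (deg) from the measured pose to a TCP pose, tool down"
    from plant import monitor
    s=monitor.observe();w=s["ee_rot"][2];d=np.array([x,y,z])-s["tcp_pos"]
    R=np.array([[np.cos(w),np.sin(w),0],[np.sin(w),-np.cos(w),0],[0,0,-1]])
    sp=-(yaw-np.degrees(w)); sp=(sp+180)%360-180
    print("row",np.round(R.T@d*100,2).tolist(),round(sp,2),"| t",round(s["time_s"],2),"tcp",np.round(s["tcp_pos"],4).tolist(),"yaw",round(np.degrees(w),2),"rp",np.round(s["ee_rot"][:2],3),"F",np.round(s["ft_force"],2).tolist())
E
python3 -c "
from h import *
go(.5537,.0019,.14,182.63)"
```

```text
row [-51.56, -42.28, 7.34] -23.82 | t 0.1 tcp [0.2257, 0.5824, 0.2134] yaw 158.81 rp [-3.14 -0.  ] F [-0.12, 0.04, 0.06]
```

```bash
python3 -m handwheel '[[-51.56,-42.28,7.3,-23.8],[-51.56,-42.28,7.3,-23.8],[-51.56,-42.28,7.3,-23.8],[-51.56,-42.28,7.3,-23.8],[-51.56,-42.28,7.3,-23.8],[-51.56,-42.28,7.3,-23.8],[-51.56,-42.28,7.3,-23.8],[-51.56,-42.28,7.3,-23.8],[-51.56,-42.28,7.3,-23.8],[-51.56,-42.28,7.3,-23.8],[-51.56,-42.28,7.3,-23.8],[-51.56,-42.28,7.3,-23.8],[-51.56,-42.28,7.3,-23.8],[-51.56,-42.28,7.3,-23.8],[-51.56,-42.28,7.3,-23.8],[-51.56,-42.28,7.3,-23.8]]' 1; python3 -c "
from h import *
from plant import optics
go(.5537,.0019,.066,182.63)
p,d=optics.read_camera('top');c=p[150:270,205:365,::-1];cv2.imwrite('pics/t1.png',cv2.resize(c,None,fx=5,fy=5,interpolation=cv2.INTER_CUBIC))"
```

```text
time_s: 2.1
tcp_pos: [0.5537, 0.0027, 0.1411]
ee_rot: [-3.142, 0.0, -3.095]
ft_force: [0.3, -0.7, 0.2]
width: 0.0909
gripper_force: 0.0
row [0.0, -0.08, 7.51] 0.03 | t 2.1 tcp [0.5537, 0.0027, 0.1411] yaw -177.34 rp [-3.142  0.   ] F [0.3, -0.68, 0.21]
```

```bash
python3 -m handwheel '[[0,0,4,0],[0,0,7.5,0],[0,0,7.5,0],[0,0,7.5,0]]'; python3 -m handwheel '[[0,0,0,0],[0,0,0,0],[0,0,0,0],[0,0,0,0],[0,0,0,0],[0,0,0,0],[0,0,0,0],[0,0,0,0]]' 0
```

```text
time_s: 2.65
tcp_pos: [0.5544, 0.0022, 0.067]
ee_rot: [-3.141, 0.001, -3.096]
ft_force: [-0.3, 0.8, 0.7]
width: 0.0908
gripper_force: 0.0
time_s: 3.65
tcp_pos: [0.5538, 0.0022, 0.0659]
ee_rot: [3.142, -0.0, -3.096]
ft_force: [-0.2, 10.0, 5.9]
width: 0.0142
gripper_force: 5.6
```

```bash
python3 -m handwheel '[[0,0,0,0],[0,0,0,0],[0,0,0,0]]'
```

```text
time_s: 4.03
tcp_pos: [0.5537, 0.0041, 0.066]
ee_rot: [3.139, 0.0, -3.096]
ft_force: [0.5, 19.5, 3.2]
width: 0.0094
gripper_force: 30.0
```

```bash
python3 -m handwheel '[[0,0.4,0,0],[0,0.9,0,0],[0,1.4,0,0],[0,1.9,0,0],[0,2.4,0,0],[0,2.9,0,0],[0,3.4,0,0],[0,3.9,0,0],[0,4.4,0,0],[0,4.9,0,0],[0,5.2,0,0],[0,5.2,0,0]]'; python3 -m handwheel '[[0,0.2,0,0],[0,0.2,0,0]]';python3 -m handwheel '[[0,0.2,0,0],[0,0.2,0,0]]'
```

```text
time_s: 5.52
tcp_pos: [0.5514, 0.0536, 0.0659]
ee_rot: [-3.14, -0.0, -3.096]
ft_force: [-0.8, -7.5, -0.1]
width: 0.0098
gripper_force: 30.0
time_s: 5.78
tcp_pos: [0.5513, 0.0554, 0.0659]
ee_rot: [-3.14, -0.0, -3.096]
ft_force: [-0.6, -8.1, 0.3]
width: 0.0099
gripper_force: 30.0
time_s: 6.02
tcp_pos: [0.5513, 0.0574, 0.0659]
ee_rot: [-3.14, -0.0, -3.096]
ft_force: [-0.3, -7.9, -0.9]
width: 0.0099
gripper_force: 30.0
```

```bash
cat > g.py <<'E'
# guard: print, exit 1 if strained, or if the force fell after having risen (click)
import os,sys
from plant import monitor
s=monitor.observe();f=-s["ft_force"][1];y=s["tcp_pos"][1]
m=max(f,float(open("m").read()) if os.path.exists("m") else 0);open("m","w").write(str(m))
print(round(s["time_s"],2),"d %.1f mm"%((y-.0041)*1000),"F %.1f"%f)
sys.exit(f>18 or (m>11 and f<m-2.5))
E
R="python3 -m handwheel"; q(){ python3 g.py; }
python3 -m handwheel '[[0,0.3,0,0],[0,0.3,0,0]]' >/dev/null; q &&
python3 -m handwheel '[[0,0.2,0,0],[0,0.2,0,0]]' >/dev/null; q &&
python3 -m handwheel '[[0,0.2,0,0],[0,0.2,0,0]]' >/dev/null && q &&
python3 -m handwheel '[[0,0.1,0,0],[0,0.1,0,0]]' >/dev/null && q &&
python3 -m handwheel '[[0,0.1,0,0],[0,0.1,0,0]]' >/dev/null && q &&
python3 -m handwheel '[[0,0.1,0,0],[0,0.1,0,0]]' >/dev/null && q &&
python3 -m handwheel '[[0,0.1,0,0],[0,0.1,0,0]]' >/dev/null && q &&
python3 -m handwheel '[[0,0.1,0,0],[0,0.1,0,0]]' >/dev/null && q &&
python3 -m handwheel '[[0,0.1,0,0],[0,0.1,0,0]]' >/dev/null && q &&
python3 -m handwheel '[[0,0.1,0,0],[0,0.1,0,0]]' >/dev/null && q &&
python3 -m handwheel '[[0,0.1,0,0],[0,0.1,0,0]]' >/dev/null && q &&
python3 -m handwheel '[[0,0.1,0,0],[0,0.1,0,0]]' >/dev/null && q &&
python3 -m handwheel '[[0,0.1,0,0],[0,0.1,0,0]]' >/dev/null && q
```

```text
6.28 d 56.3 mm F 7.9
6.28 d 56.3 mm F 7.9False
False
```

```bash
sed -i 's/sys.exit(\(.*\))$/sys.exit(int(\1))/' g.py; q(){ python3 g.py; }
python3 -m handwheel '[[0,0.2,0,0],[0,0.2,0,0]]' >/dev/null; q &&
python3 -m handwheel '[[0,0.2,0,0],[0,0.2,0,0]]' >/dev/null && q &&
python3 -m handwheel '[[0,0.1,0,0],[0,0.1,0,0]]' >/dev/null && q &&
python3 -m handwheel '[[0,0.1,0,0],[0,0.1,0,0]]' >/dev/null && q &&
python3 -m handwheel '[[0,0.1,0,0],[0,0.1,0,0]]' >/dev/null && q &&
python3 -m handwheel '[[0,0.1,0,0],[0,0.1,0,0]]' >/dev/null && q &&
python3 -m handwheel '[[0,0.1,0,0],[0,0.1,0,0]]' >/dev/null && q &&
python3 -m handwheel '[[0,0.1,0,0],[0,0.1,0,0]]' >/dev/null && q &&
python3 -m handwheel '[[0,0.1,0,0],[0,0.1,0,0]]' >/dev/null && q &&
python3 -m handwheel '[[0,0.1,0,0],[0,0.1,0,0]]' >/dev/null && q &&
python3 -m handwheel '[[0,0.1,0,0],[0,0.1,0,0]]' >/dev/null && q &&
python3 -m handwheel '[[0,0.1,0,0],[0,0.1,0,0]]' >/dev/null && q
```

```text
6.53 d 58.2 mm F 9.2
6.78 d 60.0 mm F 10.0
7.03 d 60.9 mm F 11.4
7.28 d 61.9 mm F 11.6
7.53 d 62.9 mm F 12.0
7.78 d 63.9 mm F 12.6
8.03 d 64.9 mm F 11.6
8.28 d 65.8 mm F 12.1
8.53 d 67.0 mm F 9.2
```

```bash
q(){ python3 g.py; }
python3 -m handwheel '[[0,-0.05,0,0],[0,-0.05,0,0]]' >/dev/null; q;
python3 -m handwheel '[[0,-0.1,0,0],[0,-0.1,0,0]]' >/dev/null; q
```

```text
8.78 d 66.7 mm F 6.8
9.03 d 65.4 mm F 11.9
```

```bash
q(){ rm -f m; python3 g.py; }
python3 -m handwheel '[[0,0.1,0,0],[0,0.1,0,0]]' >/dev/null; q;
python3 -m handwheel '[[0,0.05,0,0],[0,0.05,0,0]]' >/dev/null; q;
python3 -m handwheel '[[0,0.05,0,0],[0,0.05,0,0]]' >/dev/null; q;
```

```text
9.28 d 66.2 mm F 12.9
9.53 d 67.0 mm F 10.0
9.78 d 67.5 mm F 10.7
```

```bash
q(){ rm -f m; python3 g.py; }
python3 -m handwheel '[[0,0.05,0,0],[0,0.05,0,0]]' >/dev/null; q;
python3 -m handwheel '[[0,0.05,0,0],[0,0.05,0,0]]' >/dev/null; q;
python3 -m handwheel '[[0,-0.05,0,0],[0,-0.05,0,0]]' >/dev/null; q
python3 -m handwheel '[[0,-0.05,0,0],[0,-0.05,0,0]]' >/dev/null; q
```

```text
10.03 d 68.0 mm F 9.3
10.28 d 68.5 mm F 10.4
10.53 d 68.2 mm F 8.1
10.78 d 67.8 mm F 6.3
```

```bash
q(){ rm -f m; python3 g.py; }
python3 -m handwheel '[[0,0.1,0,0],[0,0.1,0,0]]' >/dev/null; q;
python3 -m handwheel '[[0,0.05,0,0],[0,0.05,0,0]]' >/dev/null; q;
python3 -m handwheel '[[0,0.05,0,0],[0,0.05,0,0]]' >/dev/null; q;
python3 -m handwheel '[[0,0.05,0,0],[0,0.05,0,0]]' >/dev/null; q;
```

```text
11.03 d 68.6 mm F 9.4
11.28 d 69.0 mm F 10.4
11.53 d 69.5 mm F 10.3
11.78 d 70.0 mm F 10.5
```

```bash
sed -i 's/f>18/f>12.5/; s/f<m-2.5/f<m-1.7/; s/m>11/m>9/' g.py; rm -f m; q(){ python3 g.py; }
python3 -m handwheel '[[0,0.05,0,0],[0,0.05,0,0]]' >/dev/null; q &&
python3 -m handwheel '[[0,0.05,0,0],[0,0.05,0,0]]' >/dev/null && q &&
python3 -m handwheel '[[0,0.05,0,0],[0,0.05,0,0]]' >/dev/null && q &&
python3 -m handwheel '[[0,0.05,0,0],[0,0.05,0,0]]' >/dev/null && q
```

```text
12.03 d 70.5 mm F 10.6
12.28 d 71.0 mm F 9.6
12.53 d 71.5 mm F 10.3
12.78 d 72.0 mm F 10.5
```

```bash
q(){ python3 g.py; }
python3 -m handwheel '[[0,0.05,0,0],[0,0.05,0,0]]' >/dev/null; q &&
python3 -m handwheel '[[0,0.05,0,0],[0,0.05,0,0]]' >/dev/null && q &&
python3 -m handwheel '[[0,0.05,0,0],[0,0.05,0,0]]' >/dev/null && q &&
python3 -m handwheel '[[0,0.05,0,0],[0,0.05,0,0]]' >/dev/null && q &&
python3 -m handwheel '[[0,0.05,0,0],[0,0.05,0,0]]' >/dev/null && q &&
python3 -m handwheel '[[0,0.05,0,0],[0,0.05,0,0]]' >/dev/null && q
```

```text
13.03 d 72.5 mm F 10.9
13.28 d 72.9 mm F 10.7
13.53 d 73.5 mm F 10.2
13.78 d 74.0 mm F 10.7
14.03 d 74.8 mm F 7.3
```

```bash
q(){ rm -f m; python3 g.py; }
python3 -m handwheel '[[0,0.03,0,0],[0,0.03,0,0]]' >/dev/null; q
python3 -m handwheel '[[0,-0.05,0,0],[0,-0.05,0,0]]' >/dev/null; q
python3 -m handwheel '[[0,-0.05,0,0],[0,-0.05,0,0]]' >/dev/null; q
python3 -m handwheel '[[0,-0.05,0,0],[0,-0.05,0,0]]' >/dev/null; q
```

```text
14.28 d 75.0 mm F 7.4
14.53 d 74.7 mm F 5.7
14.78 d 74.6 mm F 4.7
15.03 d 74.3 mm F 2.2
```

```bash
python3 -m handwheel '[[0,-0.03,0,0],[0,-0.03,0,0]]';python3 -m handwheel '[[0,0,0,0],[0,0,0,0],[0,0,0,0],[0,0,0,0]]' 0.6; python3 -m handwheel '[[0,0,-4,0],[0,0,-8,0],[0,0,-8,0]]'; python3 -c "
from h import *
go(.5881,-.1628,.145,57.7)
from plant import optics
p,d=optics.read_camera('side');c=p[150:270,240:400,::-1];cv2.imwrite('pics/s2.png',cv2.resize(c,None,fx=5,fy=5,interpolation=cv2.INTER_CUBIC))"
```

```text
time_s: 15.28
tcp_pos: [0.5503, 0.0783, 0.0659]
ee_rot: [3.141, -0.0, -3.096]
ft_force: [-1.2, 0.8, 1.0]
width: 0.0098
gripper_force: 30.0
time_s: 15.78
tcp_pos: [0.5504, 0.0781, 0.0659]
ee_rot: [3.142, 0.0, -3.096]
ft_force: [0.8, -0.0, 0.1]
width: 0.0468
gripper_force: 0.0
time_s: 16.15
tcp_pos: [0.5521, 0.0782, 0.1486]
ee_rot: [-3.142, 0.005, -3.096]
ft_force: [-0.1, -0.3, -0.5]
width: 0.0548
gripper_force: 0.0
row [-2.5, -24.24, 0.36] 124.91 | t 16.15 tcp [0.5521, 0.0782, 0.1486] yaw -177.39 rp [-3.142  0.005] F [-0.07, -0.3, -0.49]
```

```bash
python3 -m handwheel '[[-2.5,-24.2,0,125],[-2.5,-24.2,0,125],[-2.5,-24.2,0,125],[-2.5,-24.2,0,125],[-2.5,-24.2,0,125],[-2.5,-24.2,0,125],[-2.5,-24.2,0,125],[-2.5,-24.2,0,125],[-2.5,-24.2,0,125],[-2.5,-24.2,0,125],[-2.5,-24.2,0,125],[-2.5,-24.2,0,125],[-2.5,-24.2,0,125]]' 1; python3 -c "
from h import *
go(.5881,-.1628,.046,57.7)
from plant import optics
p,d=optics.read_camera('top');np.savez('top1.npz',p=p,d=d);c=p[165:285,225:385,::-1];cv2.imwrite('pics/t2.png',cv2.resize(c,None,fx=5,fy=5,interpolation=cv2.INTER_CUBIC))"
```

```text
time_s: 17.82
tcp_pos: [0.5858, -0.1623, 0.1447]
ee_rot: [-3.14, 0.0, 1.006]
ft_force: [-0.9, -0.3, 0.3]
width: 0.0909
gripper_force: 0.0
row [0.08, 0.22, 9.87] -0.05 | t 17.82 tcp [0.5858, -0.1623, 0.1447] yaw 57.65 rp [-3.14  0.  ] F [-0.86, -0.31, 0.28]
```

View pics/t2.png

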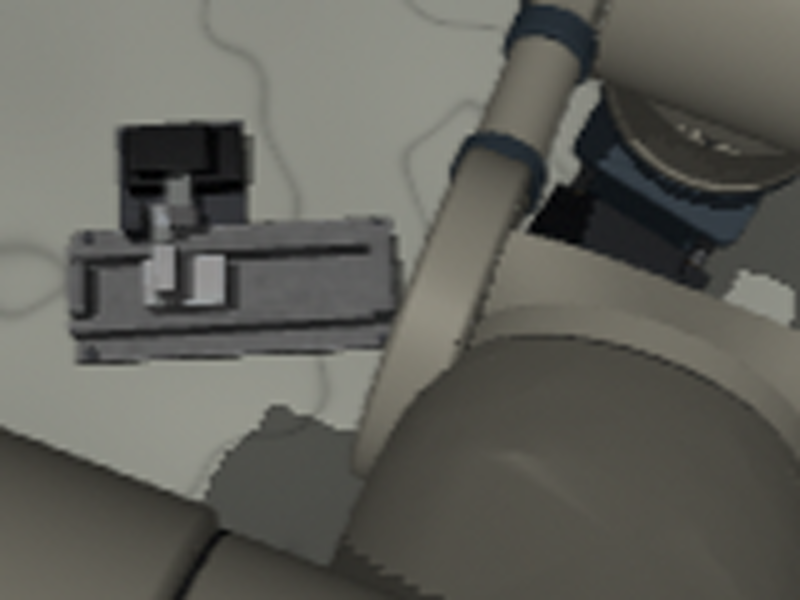

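```bash
python3 -m handwheel '[[0.08,0.2,5,0],[0.08,0.2,10.2,0],[0.08,0.2,10.2,0],[0.08,0.2,10.2,0]]'; python3 -m handwheel '[[0,0,0,0],[0,0,0,0],[0,0,0,0],[0,0,0,0],[0,0,0,0],[0,0,0,0],[0,0,0,0]]' 0;python3 -m handwheel '[[0,0,0,0],[0,0,0,0]]'
```

```text
time_s: 18.38
tcp_pos: [0.5892, -0.1632, 0.0453]
ee_rot: [3.141, -0.0, 1.007]
ft_force: [0.6, -0.2, 0.5]
width: 0.0915
gripper_force: 0.0
time_s: 19.25
tcp_pos: [0.5884, -0.1629, 0.0438]
ee_rot: [-3.141, 0.0, 1.006]
ft_force: [-0.1, 0.2, -1.3]
width: 0.0297
gripper_force: 30.0
time_s: 19.5
tcp_pos: [0.5885, -0.1629, 0.0439]
ee_rot: [-3.142, 0.0, 1.006]
ft_force: [0.7, -0.8, -1.0]
width: 0.0298
gripper_force: 30.0
```

```bash
python3 -m handwheel '[[0,0,-4,0],[0,0,-8.1,0],[0,0,-8.1,0]]'; python3 -c "
from h import *
go(.5536,-.0055,.125,92.63)"
```

```text
time_s: 19.88
tcp_pos: [0.5902, -0.1635, 0.128]
ee_rot: [3.136, -0.001, 1.006]
ft_force: [0.0, 0.4, -1.2]
width: 0.0302
gripper_force: 30.0
row [11.38, -11.56, 0.3] -35.01 | t 19.88 tcp [0.5902, -0.1635, 0.128] yaw 57.62 rp [ 3.136e+00 -1.000e-03] F [0.01, 0.35, -1.19]
```

```bash
python3 -m handwheel '[[11.4,-11.4,0,-35],[11.4,-11.4,0,-35],[11.4,-11.4,0,-35],[11.4,-11.4,0,-35],[11.4,-11.4,0,-35],[11.4,-11.4,0,-35]]'; python3 -c "
from h import *
go(.5536,-.0055,.092,92.63)
from plant import optics
p,d=optics.read_camera('side');c=p[130:250,220:380,::-1];cv2.imwrite('pics/s3.png',cv2.resize(c,None,fx=5,fy=5,interpolation=cv2.INTER_CUBIC))"
```

```text
time_s: 20.62
tcp_pos: [0.5532, -0.0059, 0.1245]
ee_rot: [-3.141, -0.0, 1.614]
ft_force: [0.2, -0.3, -1.5]
width: 0.0299
gripper_force: 30.0
row [0.04, 0.04, 3.25] -0.13 | t 20.62 tcp [0.5532, -0.0059, 0.1245] yaw 92.5 rp [-3.141 -0.   ] F [0.16, -0.32, -1.54]
```

View pics/s3.png

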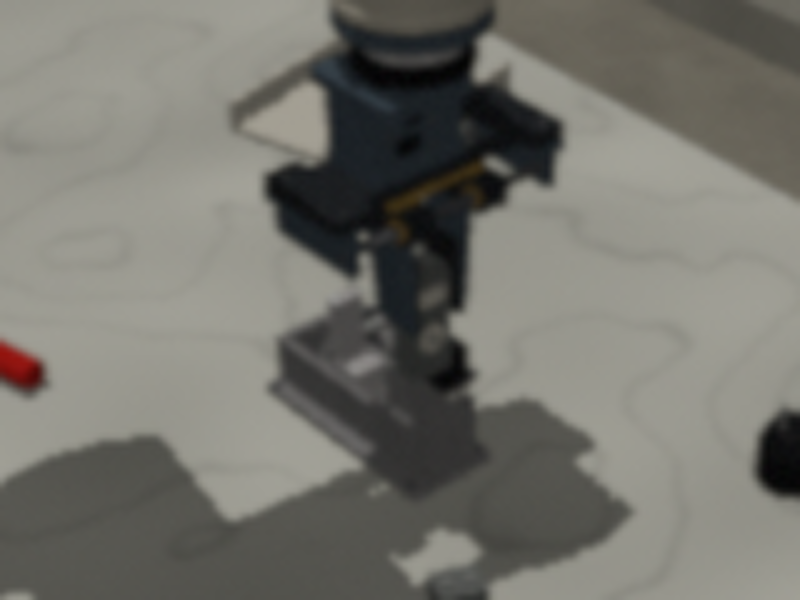

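```bash
cat > gz.py <<'E'
import sys
from plant import monitor
s=monitor.observe();f=s["ft_force"];t=s["wrist_torque"]
print(round(s["time_s"],2),"tcp",[round(float(v)*1000,1) for v in s["tcp_pos"]],"F",[round(float(v),1) for v in f],"T",[round(float(v),2) for v in t],"w",round(s["width"]*1000,1),flush=True)
sys.exit(int(f[2]>3 or abs(f[0])>5 or abs(f[1])>5))
E
q(){ python3 gz.py; }
python3 -m handwheel '[[0.05,0,2,0],[0.05,0,3,0],[0.05,0,3,0]]' >/dev/null; q &&
python3 -m handwheel '[[0,0,0.3,0],[0,0,0.3,0]]' >/dev/null && q &&
python3 -m handwheel '[[0,0,0.2,0],[0,0,0.2,0]]' >/dev/null && q &&
python3 -m handwheel '[[0,0,0.1,0],[0,0,0.1,0]]' >/dev/null && q &&
python3 -m handwheel '[[0,0,0.1,0],[0,0,0.1,0]]' >/dev/null && q &&
python3 -m handwheel '[[0,0,0.1,0],[0,0,0.1,0]]' >/dev/null && q &&
python3 -m handwheel '[[0,0,0.1,0],[0,0,0.1,0]]' >/dev/null && q &&
python3 -m handwheel '[[0,0,0.2,0],[0,0,0.2,0]]' >/dev/null && q
```

```text
21.05 tcp [552.8, -5.3, 94.3] F [0.0, -0.4, -2.0] T [-0.11, 0.05, -0.02] w 29.6
21.3 tcp [553.4, -5.1, 92.1] F [0.3, 1.3, -1.1] T [-0.06, 0.09, -0.01] w 29.9
21.55 tcp [553.2, -5.0, 89.9] F [-0.0, -0.5, -0.6] T [-0.07, 0.04, -0.03] w 29.5
21.8 tcp [553.2, -5.1, 88.9] F [0.1, -0.6, -2.0] T [-0.1, 0.01, -0.08] w 29.8
22.05 tcp [553.2, -5.1, 87.8] F [0.3, 0.2, -1.0] T [-0.07, 0.06, 0.0] w 29.5
22.3 tcp [553.2, -5.1, 86.8] F [-0.6, 0.1, -1.4] T [-0.11, 0.06, -0.0] w 29.5
22.55 tcp [553.2, -5.1, 85.8] F [-1.0, -0.1, -1.7] T [-0.05, 0.14, 0.02] w 30.1
22.8 tcp [553.1, -5.1, 83.7] F [-0.2, -0.0, -0.7] T [-0.07, 0.07, 0.02] w 29.9
```

```bash
q(){ python3 gz.py; }
python3 -m handwheel '[[0,0,0.3,0],[0,0,0.3,0]]' >/dev/null; q &&
python3 -m handwheel '[[0,0,0.4,0],[0,0,0.7,0],[0,0,0.7,0]]' >/dev/null && q &&
python3 -m handwheel '[[0,0,0.4,0],[0,0,0.8,0],[0,0,0.8,0]]' >/dev/null && q &&
python3 -m handwheel '[[0,0,0.4,0],[0,0,0.8,0],[0,0,0.8,0]]' >/dev/null && q &&
python3 -m handwheel '[[0,0,0.3,0],[0,0,0.3,0]]' >/dev/null && q &&
python3 -m handwheel '[[0,0,0.1,0],[0,0,0.1,0]]' >/dev/null && q &&
python3 -m handwheel '[[0,0,0.1,0],[0,0,0.1,0]]' >/dev/null && q &&
python3 -m handwheel '[[0,0,0.1,0],[0,0,0.1,0]]' >/dev/null && q &&
python3 -m handwheel '[[0,0,0.1,0],[0,0,0.1,0]]' >/dev/null && q
```

```text
23.05 tcp [553.1, -5.0, 80.7] F [-0.9, -0.4, -1.8] T [-0.06, 0.05, 0.02] w 29.8
23.43 tcp [553.0, -5.0, 73.6] F [0.6, 0.0, -1.9] T [-0.1, 0.12, -0.08] w 29.8
23.8 tcp [553.0, -5.0, 65.5] F [0.6, -0.3, -0.6] T [-0.11, 0.01, 0.02] w 30.0
24.18 tcp [553.4, -3.9, 57.6] F [4.0, 15.0, -7.0] T [2.67, -0.75, 0.13] w 29.4
```

```bash
q(){ python3 gz.py; }
python3 -m handwheel '[[0,0,-0.5,0],[0,0,-0.5,0]]' >/dev/null; q
python3 -m handwheel '[[0.3,0,0,0],[0.5,0,0,0],[0.5,0,0,0]]' >/dev/null; q
```

```text
24.43 tcp [553.5, -5.1, 63.0] F [-0.7, -0.4, -0.5] T [-0.12, 0.08, 0.03] w 29.8
24.8 tcp [553.0, 0.1, 62.8] F [0.1, 0.1, -0.7] T [-0.13, 0.03, -0.06] w 29.9
```

```bash
q(){ python3 gz.py; }
python3 -m handwheel '[[0,0,0.3,0],[0,0,0.3,0]]' >/dev/null; q &&
python3 -m handwheel '[[0,0,0.3,0],[0,0,0.3,0]]' >/dev/null && q &&
python3 -m handwheel '[[0,0,0.2,0],[0,0,0.2,0]]' >/dev/null && q &&
python3 -m handwheel '[[0,0,0.1,0],[0,0,0.1,0]]' >/dev/null && q &&
python3 -m handwheel '[[0,0,0.1,0],[0,0,0.1,0]]' >/dev/null && q &&
python3 -m handwheel '[[0,0,0.1,0],[0,0,0.1,0]]' >/dev/null && q &&
python3 -m handwheel '[[0,0,0.1,0],[0,0,0.1,0]]' >/dev/null && q
```

```text
25.05 tcp [552.9, -0.1, 59.6] F [-0.5, 0.1, -0.6] T [-0.09, 0.05, 0.0] w 30.0
25.3 tcp [552.9, -0.1, 56.7] F [-0.3, 0.4, -0.7] T [-0.11, 0.07, 0.0] w 30.0
25.55 tcp [552.9, -0.1, 54.8] F [-0.1, 0.2, -0.9] T [-0.1, 0.02, -0.01] w 30.1
25.8 tcp [553.0, -0.1, 53.9] F [0.3, 0.3, -0.4] T [-0.08, 0.02, 0.03] w 29.7
26.05 tcp [552.9, -0.1, 52.8] F [0.2, -0.6, -0.9] T [-0.09, -0.03, -0.0] w 29.6
26.3 tcp [553.0, -0.1, 51.8] F [0.9, -0.2, -1.0] T [-0.11, 0.04, -0.02] w 29.9
26.55 tcp [553.1, -0.1, 51.7] F [-4.2, 0.3, 16.7] T [-0.04, 1.03, -0.0] w 30.0
```

```bash
python3 -m handwheel '[[0,0,-0.07,0],[0,0,-0.07,0]]' >/dev/null; python3 gz.py; python3 -m handwheel '[[0,0,0,0],[0,0,0,0],[0,0,0,0]]' 0.6 >/dev/null; python3 gz.py;  python3 -m handwheel '[[0,0,-4,0],[0,0,-8,0],[0,0,-9,0],[0,0,-9,0]]' >/dev/null; python3 gz.py
python3 - <<'E'
from h import *
from plant import optics
go(.4462,-.179,.140,68.9)
p,d=optics.read_camera('top');np.savez('top2.npz',p=p,d=d)
E
```

```text
26.8 tcp [553.1, -0.1, 51.7] F [-0.4, 0.4, 5.4] T [-0.05, 0.28, 0.06] w 29.9
27.18 tcp [553.0, -0.1, 51.5] F [0.2, -0.9, 0.4] T [-0.06, 0.08, 0.01] w 54.1
27.68 tcp [553.2, -0.1, 141.8] F [-1.0, 0.2, -0.5] T [-0.06, 0.14, 0.06] w 54.7
row [-17.39, -11.5, 0.18] 23.71 | t 27.68 tcp [0.5532, -0.0001, 0.1418] yaw 92.61 rp [3.141 0.   ] F [-1.04, 0.18, -0.47]
```

```bash
python3 -m handwheel '[[-17.4,-11.5,0,23.7],[-17.4,-11.5,0,23.7],[-17.4,-11.5,0,23.7],[-17.4,-11.5,0,23.7],[-17.4,-11.5,0,23.7],[-17.4,-11.5,0,23.7]]' 1; python3 - <<'E'
from h import *
from plant import optics
go(.4462,-.179,.044,68.9)
p,d=optics.read_camera('side');c=p[150:290,250:410,::-1];cv2.imwrite('pics/s4.png',cv2.resize(c,None,fx=4,fy=4,interpolation=cv2.INTER_CUBIC))
E
```

```text
time_s: 28.48
tcp_pos: [0.4461, -0.1784, 0.1409]
ee_rot: [-3.14, -0.0, 1.203]
ft_force: [-0.6, 0.7, -0.4]
width: 0.0912
gripper_force: 0.0
row [-0.05, 0.03, 9.69] 0.02 | t 28.48 tcp [0.4461, -0.1784, 0.1409] yaw 68.92 rp [-3.14 -0.  ] F [-0.56, 0.69, -0.42]
```

View pics/s4.png

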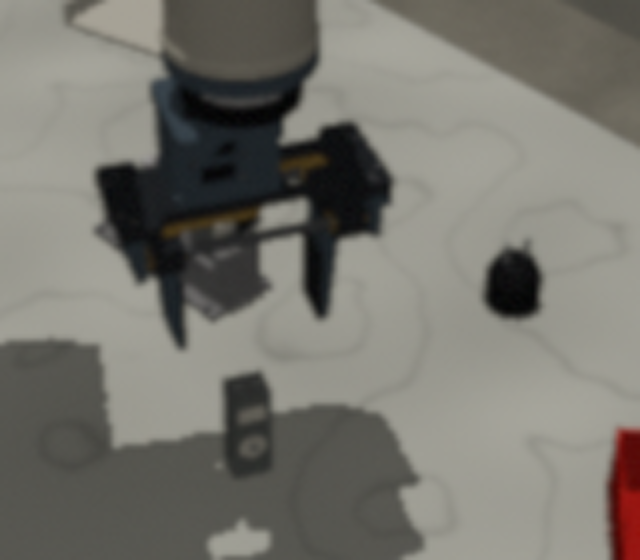

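```bash
python3 -m handwheel '[[0,0,5,0],[0,0,9.7,0],[0,0,9.7,0],[0,0,9.7,0]]'>/dev/null; python3 gz.py; python3 -m handwheel '[[0,0,0,0],[0,0,0,0],[0,0,0,0],[0,0,0,0],[0,0,0,0],[0,0,0,0],[0,0,0,0],[0,0,0,0]]' 0 >/dev/null;python3 gz.py
python3 -m handwheel '[[0,0,-4,0],[0,0,-8.1,0],[0,0,-8.1,0],[0,0,-8.1,0],[0,0,-8.1,0]]'>/dev/null; python3 gz.py
python3 - <<'E'
from h import *
go(.5519,.0275,.125,92.63)
E
```

```text
29.02 tcp [446.8, -178.9, 45.7] F [-0.0, -0.6, -0.6] T [-0.05, 0.1, 0.04] w 91.2
30.02 tcp [446.0, -179.1, 44.6] F [-0.0, -0.3, -1.6] T [-0.16, 0.09, 0.04] w 29.8
30.65 tcp [445.4, -178.8, 124.5] F [-0.0, -0.7, -2.1] T [-0.1, 0.02, 0.03] w 29.7
row [23.08, 2.51, -0.05] -23.72 | t 30.65 tcp [0.4454, -0.1788, 0.1245] yaw 68.91 rp [-3.14 -0.  ] F [-0.02, -0.73, -2.06]
```

```bash
python3 -m handwheel '[[3,0.3,-2.5,-5],[8,0.8,-2.5,-12],[23.2,2.4,-2.5,-23.7],[23.2,2.4,-2.5,-23.7],[23.2,2.4,-2.5,-23.7],[23.2,2.4,-2.5,-23.7],[23.2,2.4,-2.5,-23.7],[23.2,2.4,-2.5,-23.7]]'>/dev/null; python3 gz.py
python3 - <<'E'
from h import *
from plant import optics
go(.5517,.0289,.095,92.63)
p,d=optics.read_camera('top');c=p[150:270,205:365,::-1];cv2.imwrite('pics/t5.png',cv2.resize(c,None,fx=5,fy=5,interpolation=cv2.INTER_CUBIC))
E
```

```text
31.65 tcp [551.4, 27.8, 150.3] F [-0.9, -0.4, -1.4] T [-0.1, 0.08, 0.08] w 29.9
row [0.11, 0.04, 5.53] -0.08 | t 31.65 tcp [0.5514, 0.0278, 0.1503] yaw 92.55 rp [-3.141  0.   ] F [-0.92, -0.38, -1.45]
```

View pics/t5.png

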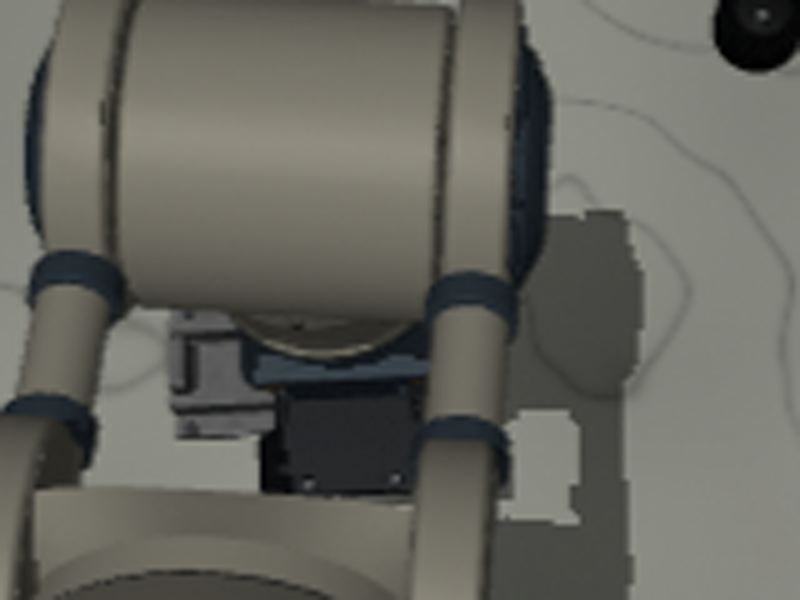

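```bash
q(){ python3 gz.py; }
python3 -m handwheel '[[0.12,0.03,0,0],[0.12,0.03,0.6,0],[0.12,0.03,1,0],[0.12,0.03,1,0]]' >/dev/null; q &&
python3 -m handwheel '[[0,0,0.3,0],[0,0,0.3,0]]' >/dev/null && q &&
python3 -m handwheel '[[0,0,0.3,0],[0,0,0.3,0]]' >/dev/null && q &&
python3 -m handwheel '[[0,0,0.3,0],[0,0,0.3,0]]' >/dev/null && q &&
python3 -m handwheel '[[0,0,0.3,0],[0,0,0.8,0],[0,0,1.3,0],[0,0,1.8,0],[0,0,2.3,0],[0,0,2.3,0]]' >/dev/null && q &&
python3 -m handwheel '[[0,0,0.3,0],[0,0,0.3,0]]' >/dev/null && q &&
python3 -m handwheel '[[0,0,0.3,0],[0,0,0.3,0]]' >/dev/null && q &&
python3 -m handwheel '[[0,0,0.1,0],[0,0,0.1,0]]' >/dev/null && q &&
python3 -m handwheel '[[0,0,0.1,0],[0,0,0.1,0]]' >/dev/null && q &&
python3 -m handwheel '[[0,0,0.1,0],[0,0,0.1,0]]' >/dev/null && q &&
python3 -m handwheel '[[0,0,0.1,0],[0,0,0.1,0]]' >/dev/null && q &&
python3 -m handwheel '[[0,0,0.2,0],[0,0,0.2,0]]' >/dev/null && q
```

```text
32.2 tcp [551.9, 29.9, 140.1] F [0.4, -0.4, -1.7] T [-0.1, 0.07, 0.0] w 29.6
32.45 tcp [552.1, 29.9, 137.4] F [-0.6, -0.1, -1.8] T [-0.08, 0.02, -0.03] w 30.3
32.7 tcp [552.1, 29.9, 134.4] F [-0.2, -0.5, -0.4] T [-0.12, 0.03, 0.03] w 30.1
32.95 tcp [552.1, 29.9, 131.4] F [0.2, 0.4, -1.2] T [-0.12, 0.05, 0.03] w 30.3
33.7 tcp [551.9, 29.9, 108.2] F [-0.0, 0.1, -2.0] T [-0.09, 0.01, 0.0] w 30.2
33.95 tcp [552.1, 29.9, 105.5] F [0.5, 1.1, -2.1] T [-0.05, 0.06, 0.02] w 29.8
34.2 tcp [552.1, 29.9, 102.4] F [0.1, -0.3, -2.5] T [-0.13, 0.07, 0.03] w 30.0
34.45 tcp [552.2, 29.9, 101.6] F [0.8, 0.2, -0.8] T [-0.14, 0.09, -0.01] w 29.8
34.7 tcp [552.1, 29.9, 100.6] F [-0.9, -0.5, -1.1] T [-0.13, 0.03, -0.01] w 29.8
34.95 tcp [552.1, 29.9, 99.5] F [-0.4, -0.4, -1.7] T [-0.09, 0.05, -0.03] w 29.9
35.2 tcp [552.1, 29.9, 98.5] F [0.4, -0.3, -0.2] T [-0.07, 0.12, -0.0] w 29.9
35.45 tcp [552.1, 29.9, 96.4] F [-0.7, -0.0, -1.7] T [-0.07, 0.02, 0.02] w 29.7
```

```bash
q(){ python3 gz.py; }
python3 -m handwheel '[[0,-0.04,0.4,0],[0,-0.04,0.6,0],[0,-0.04,0.6,0]]' >/dev/null; q &&
python3 -m handwheel '[[0,0,0.1,0],[0,0,0.1,0]]' >/dev/null && q &&
python3 -m handwheel '[[0,0,0.1,0],[0,0,0.1,0]]' >/dev/null && q &&
python3 -m handwheel '[[0,0,0.1,0],[0,0,0.1,0]]' >/dev/null && q &&
python3 -m handwheel '[[0,0,0.1,0],[0,0,0.1,0]]' >/dev/null && q &&
python3 -m handwheel '[[0,0,0.2,0],[0,0,0.2,0]]' >/dev/null && q &&
python3 -m handwheel '[[0,0,0.4,0],[0,0,0.8,0],[0,0,0.8,0]]' >/dev/null && q &&
python3 -m handwheel '[[0,0,0.4,0],[0,0,0.8,0],[0,0,0.8,0]]' >/dev/null && q &&
python3 -m handwheel '[[0,0,0.3,0],[0,0,0.6,0],[0,0,0.6,0]]' >/dev/null && q &&
python3 -m handwheel '[[0,0,0.3,0],[0,0,0.6,0],[0,0,0.6,0]]' >/dev/null && q
```

```text
35.83 tcp [551.6, 29.9, 90.4] F [0.1, 0.2, -2.0] T [-0.09, 0.05, -0.02] w 29.8
36.08 tcp [551.8, 29.9, 89.6] F [-1.0, -0.6, -1.4] T [-0.07, -0.0, -0.01] w 30.0
36.33 tcp [551.7, 29.9, 88.6] F [-0.7, 0.2, -1.9] T [-0.16, 0.03, 0.02] w 29.2
36.58 tcp [551.7, 29.9, 87.5] F [0.1, -0.4, -1.2] T [-0.1, 0.06, 0.04] w 29.7
36.83 tcp [551.7, 29.9, 86.5] F [0.6, -0.1, -0.1] T [-0.07, 0.07, -0.01] w 29.9
37.08 tcp [551.7, 29.9, 84.4] F [-1.2, -0.1, -1.1] T [-0.08, 0.05, -0.01] w 30.0
37.45 tcp [551.5, 29.9, 76.2] F [0.6, -0.2, -1.5] T [-0.07, 0.03, -0.06] w 30.1
37.83 tcp [551.6, 29.9, 68.3] F [-0.4, -0.4, -1.0] T [-0.07, 0.08, 0.05] w 29.6
38.2 tcp [551.6, 29.9, 62.4] F [1.3, -0.5, -0.6] T [-0.09, 0.0, 0.02] w 29.7
38.58 tcp [551.6, 29.9, 56.3] F [0.1, 0.4, -1.7] T [-0.12, 0.01, -0.0] w 29.5
```

Floor expected at TCP 52.5.

```bash
q(){ python3 gz.py; }
python3 -m handwheel '[[0,0,0.2,0],[0,0,0.2,0]]' >/dev/null; q &&
python3 -m handwheel '[[0,0,0.1,0],[0,0,0.1,0]]' >/dev/null && q &&
python3 -m handwheel '[[0,0,0.05,0],[0,0,0.05,0]]' >/dev/null && q &&
python3 -m handwheel '[[0,0,0.05,0],[0,0,0.05,0]]' >/dev/null && q &&
python3 -m handwheel '[[0,0,0.05,0],[0,0,0.05,0]]' >/dev/null && q &&
python3 -m handwheel '[[0,0,0.05,0],[0,0,0.05,0]]' >/dev/null && q
```

```text
38.83 tcp [551.7, 29.9, 54.5] F [0.1, 0.1, -1.3] T [-0.12, 0.07, 0.02] w 29.7
39.08 tcp [551.8, 29.9, 53.6] F [-0.5, -0.6, -2.0] T [-0.09, 0.06, -0.02] w 29.9
39.33 tcp [551.8, 29.9, 53.1] F [-0.2, -0.7, -1.4] T [-0.12, 0.05, -0.04] w 30.3
39.58 tcp [551.8, 29.9, 52.6] F [0.6, -0.4, -1.1] T [-0.14, 0.08, -0.02] w 29.7
39.83 tcp [551.8, 29.9, 52.5] F [-2.2, -0.6, 8.3] T [-0.1, 0.55, 0.01] w 29.7
```

```bash
python3 -m handwheel '[[0,0,-0.05,0],[0,0,-0.05,0],[0,0,-0.05,0],[0,0,-0.05,0]]' 0.6 >/dev/null; python3 gz.py;  python3 -m handwheel '[[0,0,-4,0],[0,0,-8,0],[0,0,-9,0],[0,0,-9,0]]' >/dev/null; python3 gz.py
python3 - <<'E'
from h import *
go(.6155,.079,.085,92.63)
E
```

```text
40.33 tcp [551.8, 29.9, 52.6] F [-0.2, -0.3, -0.3] T [-0.1, 0.06, 0.02] w 54.6
40.83 tcp [551.9, 29.9, 142.8] F [-0.4, -0.3, -0.0] T [-0.18, 0.05, -0.06] w 54.8
row [4.62, 6.57, 5.78] -0.01 | t 40.83 tcp [0.5519, 0.0299, 0.1428] yaw 92.62 rp [3.141 0.   ] F [-0.43, -0.33, -0.01]
```

```bash
python3 -m handwheel '[[4.6,6.6,0,0],[4.6,6.6,0,0],[4.6,6.6,0,0],[4.6,6.6,0,0],[4.6,6.6,0,0],[4.6,6.6,3,0],[4.6,6.6,5.8,0],[4.6,6.6,5.8,0]]' 0 >/dev/null; python3 gz.py
python3 - <<'E'
from h import *
from plant import optics
go(.6155,.079,.066,92.63)
p,d=optics.read_camera('side');c=p[150:260,250:390,::-1];cv2.imwrite('pics/s6.png',cv2.resize(c,None,fx=5,fy=5,interpolation=cv2.INTER_CUBIC))
E
```

```text
41.83 tcp [613.9, 78.3, 83.1] F [-0.1, -0.9, 0.3] T [-0.06, 0.08, 0.02] w 0.5
row [0.06, 0.16, 1.71] -0.05 | t 41.83 tcp [0.6139, 0.0783, 0.0831] yaw 92.58 rp [-3.138 -0.   ] F [-0.09, -0.85, 0.29]
```

View pics/s6.png

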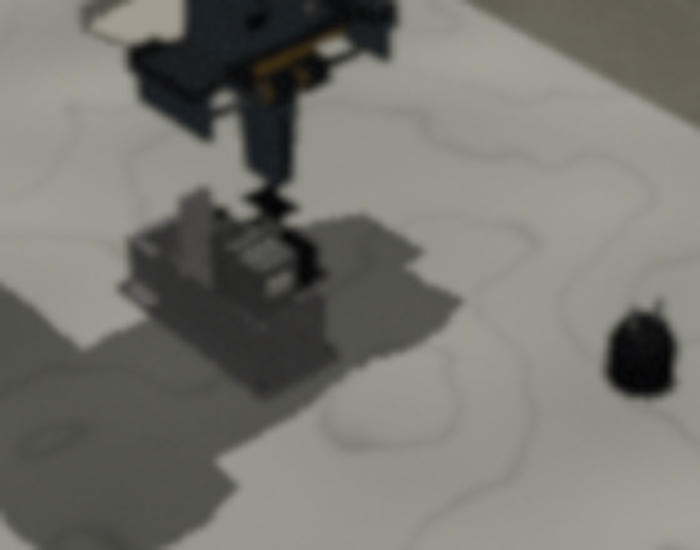

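```bash
sed -i 's/f\[2\]>3/f[2]>8/' gz.py; q(){ python3 gz.py; }
python3 -m handwheel '[[0.05,0.1,1,0],[0.05,0.1,1.5,0],[0.05,0.1,1.5,0]]' >/dev/null; q &&
python3 -m handwheel '[[0,0,0.2,0],[0,0,0.2,0]]' >/dev/null && q &&
python3 -m handwheel '[[0,0,0.2,0],[0,0,0.2,0]]' >/dev/null && q &&
python3 -m handwheel '[[0,0,0.2,0],[0,0,0.2,0]]' >/dev/null && q &&
python3 -m handwheel '[[0,0,0.2,0],[0,0,0.2,0]]' >/dev/null && q &&
python3 -m handwheel '[[0,0,0.1,0],[0,0,0.1,0]]' >/dev/null && q &&
python3 -m handwheel '[[0,0,0.1,0],[0,0,0.1,0]]' >/dev/null && q
```

```text
42.25 tcp [616.5, 79.4, 69.5] F [-0.1, -0.9, 0.2] T [-0.11, 0.03, -0.01] w 0.5
42.5 tcp [616.6, 79.4, 67.7] F [0.0, -0.2, 0.3] T [-0.09, 0.03, -0.0] w 0.4
42.75 tcp [616.5, 79.4, 65.5] F [0.3, 0.6, -0.1] T [-0.04, 0.07, -0.07] w 0.1
43.0 tcp [616.5, 79.4, 63.4] F [-0.0, -0.5, 0.5] T [-0.06, 0.07, 0.03] w 0.4
43.25 tcp [616.5, 79.4, 61.4] F [-0.1, -0.0, -0.5] T [-0.08, 0.11, -0.03] w 0.5
43.5 tcp [616.6, 79.4, 60.6] F [1.1, 0.7, -0.2] T [-0.08, 0.07, -0.02] w 0.6
43.75 tcp [616.7, 79.4, 59.7] F [0.3, 0.4, 4.1] T [0.04, 0.15, 0.01] w 0.6
```

```bash
q(){ python3 gz.py; }
python3 -m handwheel '[[0,0,0.2,0],[0,0,0.2,0]]' >/dev/null; q &&
python3 -m handwheel '[[0,0,0.2,0],[0,0,0.2,0]]' >/dev/null && q &&
python3 -m handwheel '[[0,0,0.1,0],[0,0,0.1,0]]' >/dev/null && q &&
python3 -m handwheel '[[0,0,0.1,0],[0,0,0.1,0]]' >/dev/null && q
```

```text
44.0 tcp [616.7, 79.4, 57.6] F [-0.3, 1.2, 3.7] T [0.11, 0.13, -0.01] w 0.0
44.25 tcp [616.7, 79.4, 55.6] F [0.5, 1.1, 4.0] T [0.17, 0.06, -0.01] w 0.5
44.5 tcp [616.7, 79.4, 54.6] F [-0.6, 1.6, 4.5] T [0.19, -0.0, -0.02] w 0.3
44.75 tcp [616.8, 79.4, 53.9] F [-0.4, 1.8, 8.4] T [0.17, 0.16, -0.02] w 0.4
```

```bash
python3 -m handwheel '[[0,0,-0.5,0],[0,0,-1.2,0],[0,0,-5,0],[0,0,-9,0],[0,0,-9,0],[0,-6,-12,0],[-20,-6,-12,0],[-20,-6,-12,0],[-20,-6,-12,0],[-20,-6,-12,0],[-20,-6,-12,0]]' >/dev/null; python3 gz.py
python3 - <<'E'
from h import *
from plant import optics
A=[]
for n,(a,b,c,e) in dict(side=(150,260,250,390),top=(165,275,225,385)).items():
    p,d=optics.read_camera(n);A.append(cv2.resize(p[a:b,c:e,::-1],(500,400),interpolation=cv2.INTER_CUBIC))
cv2.imwrite('pics/f.png',cv2.resize(np.hstack(A),(800,320)))
E
```

```text
46.12 tcp [565.2, -123.5, 172.9] F [0.5, 0.9, 0.1] T [-0.07, 0.07, 0.06] w 0.3
```

View pics/f.png

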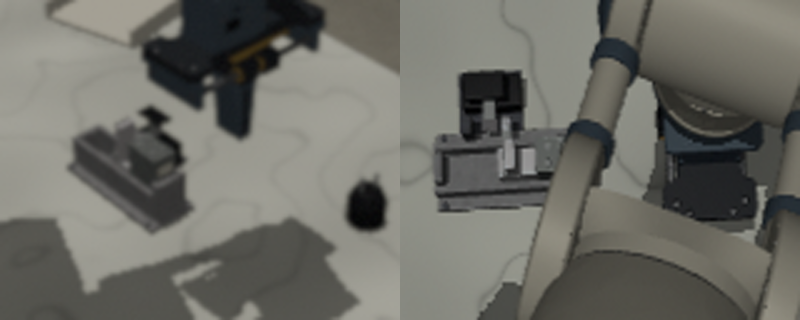

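```bash
python3 -m handwheel '[[-5,0,-3,0],[-18,0,-3,0],[-18,0,-3,0],[-18,0,-3,0],[-18,0,-3,0]]' >/dev/null; python3 - <<'E'
from h import *
from plant import optics
p,d=optics.read_camera("top");P=pts("top",d)
cv2.imwrite("pics/z.png",p[...,::-1])
m=(P[...,0]>.53)&(P[...,0]<.58)&(P[...,1]>-.03)&(P[...,1]<.1)
for a,b in((.078,.091),(.0915,.105)):
    q=P[m&(P[...,2]>a)&(P[...,2]<b)];print(len(q),q.mean(0).round(4) if len(q) else 0,np.percentile(q,[2,50,98],axis=0).round(4).tolist() if len(q) else 0)
print(monitor.observe()["time_s"] if 0 else "")
E
```

```text
248 [0.552  0.0037 0.0863] [[0.5376, -0.0208, 0.0798], [0.5517, 0.0034, 0.0866], [0.5667, 0.0472, 0.0907]]
46 [0.5514 0.0422 0.0953] [[0.5409, -0.0095, 0.0916], [0.5517, 0.0491, 0.0953], [0.5627, 0.0541, 0.1009]]
```

```bash
python3 -c "
from plant import manip,monitor
print(monitor.observe()['time_s'],manip.finish_job())"
```

```text
the job is handed in; nothing more can be done
46.9 None
```

Both cassettes are upright on the track floor, clamped against the front wall by the released follower, and the job was handed in at 46.9 s; while lowering the first, the gripper fingers bumped the front wall (about 15 N), so I backed off and reset it 5 mm further back.

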